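# Ease the router fence bolt a quarter turn and hold it

### The job

The router fence is about to be tapped into line with the bit: first lift the amber bit guard by its black rod and leave it standing by itself about 60 degrees up from flat, so that the bit can be sighted. Then screw the red wing knob clockwise until it seats, back it off a quarter turn so that the fence slides with a little drag, and finish with the gripper still holding the knob there, ready to nip it up. Leave the black knob tight and the other things on the bench where they lie.

Things in the scene. Friction and masses are not known exactly. Their poses are not given: they have to be found in the camera images.
- fence: Router fence, fixed: aluminium beam 480 along y, 60 deep (x -10 to 50), 35 high; two white faces 80 high on the robot's side (x -28 to -10, y 30 to 155 either side); black dust box in the middle (79 high, y -55 to 55) with hinge cheeks 88 high carrying the amber guard. Origin on the bench surface; x points away from the robot, y along the fence, z up.
- guard_hinge (a point): Middle of the guard's hinge axis, 85 above the bench, at x = -4 in the fence's frame; the axis runs along the fence's y. Same axes as the fence.
- guard (a joint): Angle of the amber bit guard in rad: 0 = lying flat (level) over the bit, grows as its robot-side edge is raised; 1.047 = 60 degrees; mechanical stop at 1.75. The hinge is stiff (about 0.28 N m, 2.5 to 4 N at the rod): the guard stays where it is left.
- guard_rod (a point): Middle of the guard's black lifting rod: round, 10 across, 107 long, parallel to the hinge axis and 110 from it, on two steel arms (7 thick, 100 apart), with a 30 gap to the amber pane (86 wide, 5 thick, ending 75 from the hinge). At 0 it is level with the hinge on the robot's side, 85 above the bare bench; it circles about the hinge, up and away from the robot, as the guard rises.
- red_bolt: The red wing knob with its bolt and washer (washer 28 across) on top of the fence beam, at one end of the fence (either end). Origin on the bolt's axis, 35 above the bench, at the beam's top. Axis upright. Does not turn with the knob.
- red_knob (a joint): Angle of the red wing knob in rad: 0 = screwed down and seated, against a hard stop; grows as it is unscrewed (counter-clockwise seen from above). Running friction about 0.06 N m; it stays where it is left. It sinks 1.5 mm a full turn.
- red_grip (a point): Grip point of the red knob, on its axis, about 67 above the bench. x runs along the wings and turns with the knob, z up. The wings are an upright bar 50 long, 10 thick, with rounded ends 13 wide (65 over all), from 21 below to 7 above this point, on a round hub 26 across whose top is 20 below it. Grip across the 10 mm thickness in the middle (39 free between the rounded ends).
- black_knob (a joint): Angle of the black wing knob (same shape, at the fence's other end): 0 = tight, as it starts; grows as it is unscrewed. Leave it.
- black_grip (a point): Grip point of the black knob, on its axis, about 67 above the bench.
- spanner: The steel open-ended spanner, 190 long, 8 thick, lying loose on the bench; a bystander. Origin at its underside.
- push_block: The wooden push block, 240 x 75, its handle up to 86 high, lying loose on the bench; a bystander. Origin at its underside.
- sanding_block: The cork sanding block, 110 x 60 x 32, lying loose on the bench; a bystander. Origin at its underside.
- square: The try square, wooden stock 100 x 25 x 18, steel blade 150, lying loose on the bench; a bystander. Origin at its underside.
- board: The maple serving board, bat-shaped with a short handle, 415 x 150 x 18, lying loose on the bench; a bystander. Origin at its underside under the handle.
- wax: The wax jar, 84 across, 62 high, yellow lid, lying loose on the bench; a bystander. Origin at its underside.
- pencil: The red carpenter's pencil, 180 x 12 x 8, lying loose on the bench; a bystander. Origin at its underside.
- clamp: The bar clamp with an orange handle, 300 long, 26 high, lying loose on the bench; a bystander. Origin at its underside on the bar.

How it is judged:
On the way, in this order (a step that is already met when the one before it is completed fails the run):
1. the guard stands about 60 degrees up, let go (value of joint guard between 0.87 and 1.23 rad and contact force between the arm and fence below 0.5 N), for 0.3 s.
2. the red knob is screwed down to its seat (value of joint guard between 0.87 and 1.23 rad and value of joint red_knob below 0.1 rad), for 0.1 s.
At the end, for the whole second after the job is handed in: The guard stands by itself between 50 and 70 degrees up from flat; after having been fully seated, the red knob is 90 degrees back from its seat, within 21 degrees, and the gripper is still gripping it (over 3 N); the arm touches nothing else of the fence; the black knob is still tight (all of step 1 and value of joint red_knob between 1.2 and 1.94 rad and contact force between the fingers and red_bolt above 3 N and value of joint black_knob below 0.15 rad); the arm keeps its last pose, push and grip.
It fails at once if the black knob is loosened (value of joint black_knob above 0.15 rad).
It fails at once if another thing on the bench is disturbed (shifted over 25 mm) (distance of any of spanner, push_block, sanding_block, square, board, wax, pencil, clamp from where it was at the start of the episode above 0.025 m).
It also fails if it takes over 64 s, if anything falls off the work surface, if the arm or the gripper's body presses on something with over 40 N, if the wrist force passes 120 N, or if a joint passes its speed limit or range.

### The arm

A 6-joint arm with a two-finger parallel gripper is mounted at the origin on the work surface. World frame = base frame: x ahead of the robot, y to its left, z up, the work surface at z = 0. Lengths are in m, angles in rad, forces in N, time in s.
With the tool pointing down it reaches from about 0.3 to 0.75 m from the base axis. Payload 8.5 kg.
Tool frame: the origin (TCP) lies between the finger pads; the fingertips stand 22 mm ahead of it and the grasp point (between the pads) lies 3 mm ahead of it; z points along the fingers, y is the line along which they close (so a half turn about z gives the same grasp; the last joint's range is limited). The gripper opens to 88 mm and grips with 3 to 60 N. Pads are 18 mm wide; open, the fingers measure 123 mm over their backs; the gripper's body (75 mm by 187 mm) begins 45 mm behind the grasp point.
Start: joints at [-1.358, 0.381, 1.297, -0, 1.464, -0.215], TCP at [0.228, -0.5, 0.261] pointing down, gripper open.
Joint ranges: [-3.11, 3.11], [-0.89, 2.33], [0.22, 2.48], [-1.42, 4.56], [0.17, 2.85], [-2.88, 2.88]. Speed limits (rad/s): [2.39, 2.39, 3.14, 3.14, 3.14, 3.14].

### API

Orientations are given as a rotation vector (axis times angle).
In Python, from cell import monitor, viewer, workorder gives the robot as it stands.
- The arm moves only by the shell command python3 -m inch 'ROWS' [FORCE]. ROWS is JSON, a list of rows, each an object with "twist": the turn, a rotation vector about the tool's x, y, z in rad, a list of three; "slide": the shift along the tool's x, y, z in m, a list of three; "hand": the gripper command: -1 is fully open, 1 is shut, values between are in proportion. In form: [{"twist": [ax, ay, az], "slide": [x, y, z], "hand": hand}, ...]. A call has 1 to 12 rows; each row shifts and turns the commanded pose from where the row before left it, along the tool's axes as they then stand; what a row does not reach is not made up. A row lasts 1/12 s, in which the tool goes at most 41.7 mm and 7.16 degrees, less where a joint would pass 70% of its speed; a pose out of reach is approached as far as the arm can. A call is refused whole if a number of a shift passes 0.0417 or a number of a turn 0.125, either way. A call with a gripper value outside its range is refused whole. The fingers move at their own pace and stop on an object; FORCE is the grip in N (left out, the last holds). Time passes only in rows, so rows that do not move let the fingers close. It gives the time, the measured TCP pose, the force, the opening and the grip force at its end, in the units of the state.
- monitor.get_state(): the state, without advancing time (a new reading comes with each control period).
- viewer.snapshot(name): name is "scene" or "top"; returns the picture (384x512x3 uint8, red, green, blue); there is no depth.
- viewer.camera_params(name): a dict with "K" (3x3 intrinsics, pixels), "view" (4x4, takes a point from world to camera coordinates). Camera axes: x right, y up, looking along -z (the intrinsics and any distortion apply to the point x, -y, -z); pixel columns grow to the right and rows downward; lengths in m; the calibration is good to about 2 mm. A picture is of the moment at which its call begins. camera_params takes no time and is no camera call.
- workorder.close_job(): hands the job in; it is judged then, once.
Trained networks look in the newest picture that a camera, given by its name, has taken for a name from the list of things; names that differ only in an ending like _2 or _b are one class to them, and where a whole thing is asked for, a point or a joint stands for the part that bears it (a point fixed in the world has none). Each returns a list of dicts, best first, with "confidence" (0 to 1); they miss things now and then, are a little off and sometimes report something else, mostly with a low value. They report only what shows in the picture. A call takes as long as a camera call.
- viewer.masks_of(camera, target): "mask" (384x512 bool, what is visible of it).
- viewer.mark_of(camera, target): "xyz" ([x, y, z] in m, in world coordinates, good to about 4 mm: a listed point, or the origin of a listed thing).
The state is a dict: "t": time; "qpos": joint angles; "qvel": joint speeds; "joint_efforts": joint torques, N m; "position": TCP position; "ee_rot": TCP orientation; "contact_force": force on the tool from outside, world axes, zero at the start; "moment": the same for the moment, N m; "opening": opening from 0.0 (shut) to 1.0 (fully open); "grip_force": force on a finger pad.
Only numpy, scipy, OpenCV 4.12 (cv2) and the standard library are available. Lean on these libraries where they do the work, as an engineer would, in place of code of your own. Each camera call takes 0.05 s, during which the arm holds its last target. There are 200 camera calls.

## Working session

There is one attempt and no reset: what is moved stays moved. The work goes in short steps, Python scripts to look and compute and a shell command to move; the robot and the scene stay as the last step left them, time stands still between calls to the robot, and variables do not carry over. Pictures are saved under pics/ and viewed, at most 10 in all, crops included, and the job is handed in when it is done.

```bash
ls; mkdir -p pics
cat > h.py <<'E'
import numpy as np, cv2
from cell import monitor, viewer, workorder
from scipy.spatial.transform import Rotation as R
def snap(c,name):
    im=np.array(viewer.snapshot(c)); cv2.imwrite('pics/'+name+'.png',im[:,:,::-1]); return im
def proj(c,p):
    P=viewer.camera_params(c);K=np.array(P['K']);V=np.array(P['view'])
    q=V@np.r_[p,1]; q=K@np.array([q[0],-q[1],-q[2]]); return q[:2]/q[2]
def ray(c,u,v,z):
    P=viewer.camera_params(c);K=np.array(P['K']);V=np.array(P['view'])
    d=np.linalg.inv(K)@[u,v,1]; d=V[:3,:3].T@[d[0],-d[1],-d[2]]; o=-V[:3,:3].T@V[:3,3]
    return o+d*(z-o[2])/d[2]
E
python3 - <<'E'
from h import *
ims=[snap(c,c+'0') for c in('scene','top')]
np.set_printoptions(precision=4,suppress=True)
s=monitor.get_state();print({k:np.round(v,3) for k,v in s.items()})
for n in ['fence','guard_hinge','guard_rod','red_bolt','red_grip','black_grip','wax','push_block','sanding_block','clamp','spanner','board','square','pencil']:
    for c in('scene','top'):
        print(n,c,[(round(d['confidence'],2),np.round(d['xyz'],3)) for d in viewer.mark_of(c,n)[:2]])
print({k:v.keys() if hasattr(v,'keys') else 0 for k,v in [('p',viewer.camera_params('top'))]}, monitor.get_state()['t'])
E
```

```text
pics
{'t': np.float64(0.1), 'qpos': array([-1.358,  0.381,  1.298, -0.   ,  1.464, -0.215]), 'qvel': array([-0.001, -0.   , -0.003, -0.003, -0.   , -0.002]), 'joint_efforts': array([  0.004, -43.865, -22.491,   0.072,   0.034,  -0.   ]), 'position': array([ 0.228, -0.5  ,  0.26 ]), 'ee_rot': array([-3.069, -0.667,  0.   ]), 'contact_force': array([-0.196, -0.185,  0.168]), 'moment': array([0.065, 0.042, 0.007]), 'grip_force': np.float64(0.0), 'opening': np.float64(1.004)}
fence scene [(0.96, array([0.59 , 0.043, 0.004]))]
fence top [(0.82, array([ 0.587,  0.041, -0.   ]))]
guard_hinge scene [(0.95, array([0.586, 0.04 , 0.087]))]
guard_hinge top [(0.78, array([0.589, 0.044, 0.09 ])), (0.52, array([ 0.612, -0.161,  0.033]))]
guard_rod scene [(0.87, array([0.48 , 0.043, 0.088]))]
guard_rod top [(0.72, array([ 0.324, -0.275, -0.   ])), (0.69, array([0.472, 0.044, 0.084]))]
red_bolt scene [(0.77, array([ 0.612, -0.16 ,  0.034]))]
red_bolt top [(0.6, array([ 0.612, -0.163,  0.033])), (0.42, array([0.588, 0.043, 0.088]))]
red_grip scene [(0.55, array([ 0.61 , -0.162,  0.063])), (0.36, array
[... 484 characters left out ...]
rray([ 0.493,  0.434, -0.002]))]
sanding_block top [(0.66, array([ 0.497,  0.434, -0.002]))]
clamp scene [(0.58, array([ 0.594, -0.509,  0.002]))]
clamp top [(0.71, array([ 0.593, -0.503,  0.001]))]
spanner scene [(0.71, array([ 0.32 , -0.279, -0.001]))]
spanner top [(0.6, array([ 0.324, -0.28 ,  0.   ]))]
board scene [(0.81, array([ 0.343,  0.172, -0.   ])), (0.19, array([ 0.358, -0.445,  0.   ]))]
board top [(0.76, array([ 0.343,  0.17 , -0.   ]))]
square scene [(0.6, array([ 0.338,  0.433, -0.004]))]
square top [(0.73, array([ 0.611, -0.163,  0.033]))]
pencil scene [(0.5, array([ 0.439,  0.284, -0.001]))]
pencil top [(0.7, array([0.438, 0.281, 0.001]))]
{'p': dict_keys(['K', 'view'])} 1.5
```

View pics/scene0.png

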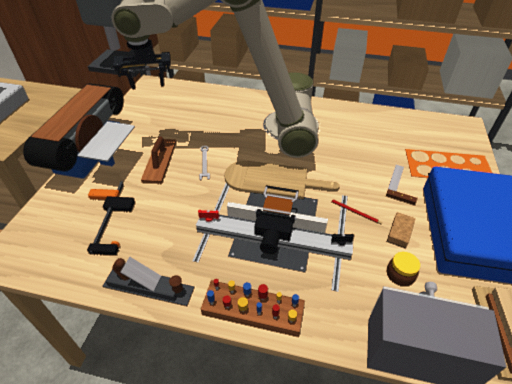

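View pics/top0.png

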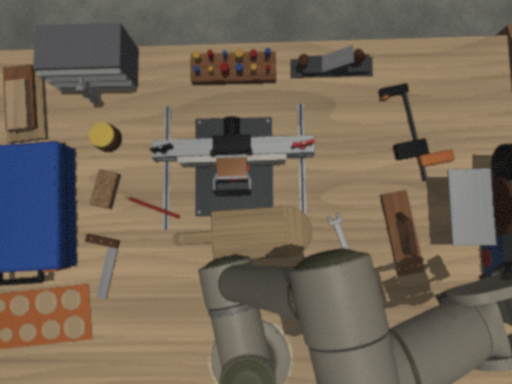

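The robot is at the bottom of the top view. Red knob is at about (303,144), black knob at (162,149), guard at (232,172), and the board lies just robot-side of the guard. I'll zoom in for the wing angle.

Run:
```python
from h import *
a=cv2.imread('pics/top0.png');b=cv2.imread('pics/scene0.png')
A=cv2.resize(a[120:170,275:325],(400,400),interpolation=cv2.INTER_CUBIC)
B=cv2.resize(b[190:240,185:235],(400,400),interpolation=cv2.INTER_CUBIC)
cv2.imwrite('pics/crop0.png',np.hstack([A,B]))
for c,im in(('top',a),('scene',b)):
    hsv=cv2.cvtColor(im,cv2.COLOR_BGR2HSV);m=((hsv[...,0]<8)|(hsv[...,0]>172))&(hsv[...,1]>170)&(hsv[...,2]>80)
    v,u=np.nonzero(m); g=proj(c,[.612,-.162,.066]); k=np.hypot(u-g[0],v-g[1])<22
    P=np.array([ray(c,x,y,.07)[:2] for x,y in zip(u[k],v[k])])
    w,V=np.linalg.eigh(np.cov(P.T)); print(c,g,k.sum(),P.mean(0),P.min(0),P.max(0),np.degrees(np.arctan2(V[1,1],V[0,1])),np.sqrt(w))
for n in ['red_grip','black_grip','red_bolt','fence','guard_rod','guard_hinge']: print(n,proj('top',{'red_grip':[.612,-.162,.066],'black_grip':[.611,.25,.066],'red_bolt':[.612,-.162,.035],'fence':[.588,.042,0],'guard_rod':[.477,.0435,.085],'guard_hinge':[.587,.042,.085]}[n]))
```

```text
avg = a.mean(axis, **keepdims_kw)
  ret = um.true_divide(
<stdin>:10: RuntimeWarning: Degrees of freedom <= 0 for slice
  c *= np.true_divide(1, fact)
  c *= np.true_divide(1, fact)
Traceback (most recent call last):
ValueError: not enough values to unpack (expected 2, got 0)

During handling of the above exception, another exception occurred:

Traceback (most recent call last):
numpy.linalg.LinAlgError: 0-dimensional array given. Array must be at least two-dimensional
```

View pics/crop0.png

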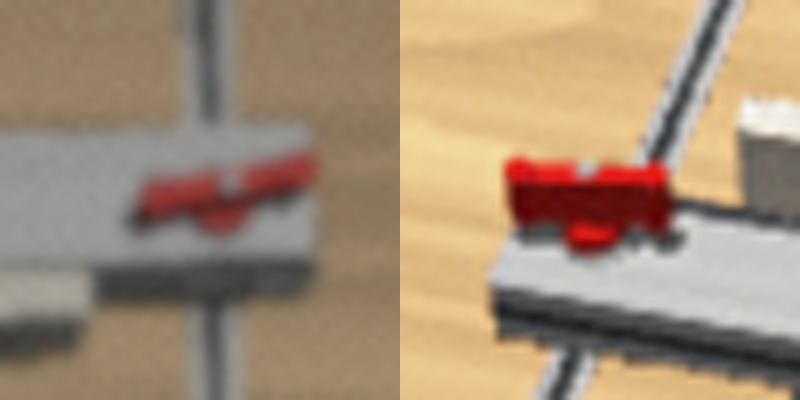

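The wing runs nearly along the fence, tilted with its right (−y) end away from the robot. Next I'll get the numbers.

Run:
```python
from h import *
np.set_printoptions(precision=4,suppress=True)
for c,e in (('top',[(290.5+2.5,120+193/8+.2),(275+313/8,120+165/8)]),('scene',[(185+515/8,190+166/8),(185+660/8,190+172/8)])):
    a,b=[ray(c,*q,.073)[:2] for q in e]; print(c,a,b,(a+b)/2,np.hypot(*(b-a)),np.degrees(np.arctan2(*(a-b)[::-1])))
im=cv2.imread('pics/top0.png').astype(int)
B,G,Rr=im[...,0],im[...,1],im[...,2];m=(Rr-np.maximum(B,G)>50)
v,u=np.nonzero(m);g=proj('top',[.612,-.162,.07]);k=(np.hypot(u-g[0],v-g[1])<18)&(v<146)
P=np.array([ray('top',x,y,.07)[:2] for x,y in zip(u[k],v[k])]);w,V=np.linalg.eigh(np.cov(P.T));print(g,k.sum(),P.mean(0),np.degrees(np.arctan2(V[1,1],V[0,1])))
for n,p in {'red_grip':[.612,-.162,.066],'black':[.611,.25,.066],'fence':[.588,.042,0],'rod':[.477,.0435,.085]}.items(): print(n,proj('top',p),proj('scene',p))
# fence yaw: beam front... rows of white face robot-side top edge
for q in [(156,159),(312,152)]: print(q,ray('top',*q,.035))
s=monitor.get_state();print(s['t'],R.from_rotvec(s['ee_rot']).as_matrix())
```

```text
top [ 0.6069 -0.1321] [ 0.6164 -0.1922] [ 0.6116 -0.1622] 0.06077548822560734 98.94052038690516
scene [ 0.5793 -0.0381] [0.5694 0.0167] [ 0.5744 -0.0107] 0.05568583605082365 -79.69930661496474
[303.3983 142.582 ] 67 [ 0.6118 -0.1627] 99.9912463950905
red_grip [303.2647 142.8846] [207.7561 212.9714]
black [160.3944 146.1391] [342.9742 237.5273]
fence [233.9431 156.7148] [273.5138 232.5437]
rod [231.3562 190.4134] [281.8172 189.4482]
(156, 159) [0.5792 0.271  0.035 ]
(312, 152) [ 0.5911 -0.1899  0.035 ]
1.5 [[ 0.9099  0.4149  0.    ]
 [ 0.4149 -0.9099 -0.    ]
 [ 0.      0.     -1.    ]]
```

```bash
python3 -m inch '[{"twist":[0,0,-0.1143],"slide":[0,0,0],"hand":0.5},{"twist":[0,0,-0.1143],"slide":[0,0,0],"hand":0.5},{"twist":[0,0,-0.1143],"slide":[0,0,0],"hand":0.5},{"twist":[0,0,-0.1143],"slide":[0,0,0],"hand":0.5},{"twist":[0,0,-0.1143],"slide":[0,0,0],"hand":0.5},{"twist":[0,0,-0.1143],"slide":[0,0,0],"hand":0.5},{"twist":[0,0,-0.1143],"slide":[0,0,0],"hand":0.5},{"twist":[0,0,-0.1143],"slide":[0,0,0],"hand":0.5},{"twist":[0,0,-0.1143],"slide":[0,0,0],"hand":0.5},{"twist":[0,0,-0.1143],"slide":[0,0,0],"hand":0.5},{"twist":[0,0,0],"slide":[0.03,0.0138,0],"hand":0.5},{"twist":[0,0,0],"slide":[0.03,0.0138,0],"hand":0.5}]' 20
python3 -m inch '[{"twist":[0,0,0],"slide":[0.03,0.0138,0],"hand":0.5},{"twist":[0,0,0],"slide":[0.03,0.0138,0],"hand":0.5},{"twist":[0,0,0],"slide":[0.03,0.0138,0],"hand":0.5},{"twist":[0,0,0],"slide":[0.03,0.0138,0],"hand":0.5},{"twist":[0,0,0],"slide":[0.03,0.0138,0],"hand":0.5},{"twist":[0,0,0],"slide":[0.03,0.0138,0],"hand":0.5},{"twist":[0,0,0],"slide":[0.03,0.0138,0],"hand":0.5},{"twist":[0,0,0],"slide":[0.03,0.0138,0],"hand":0.5},{"twist":[0,0,0],"slide":[0.03,0.0138,0],"hand":0.5},{"twist":[0,0,0],"slide":[0.03,0.0138,0],"hand":0.5},{"twist":[0,0,0],"slide":[0.03,0.0138,0],"hand":0.5},{"twist":[0,0,0],"slide":[0,0,0],"hand":0.5}]'
```

```text
t: 2.5
position: [0.2555, -0.4404, 0.2602]
ee_rot: [-2.223, -2.219, -0.0]
contact_force: [1.1, 0.9, -0.0]
opening: 0.247
grip_force: 0.0
t: 3.5
position: [0.4086, -0.1064, 0.261]
ee_rot: [-2.216, -2.227, -0.002]
contact_force: [-0.3, -0.2, 0.1]
opening: 0.25
grip_force: 0.0
```

```bash
python3 -m inch '[{"twist":[0,0,0],"slide":[0.03,0.0138,0.02],"hand":0.5},{"twist":[0,0,0],"slide":[0.03,0.0138,0.02],"hand":0.5},{"twist":[0,0,0],"slide":[0.03,0.0138,0.02],"hand":0.5},{"twist":[0,0,0],"slide":[0.03,0.0138,0.02],"hand":0.5},{"twist":[0,0,0],"slide":[0.03,0.0138,0.02],"hand":0.5},{"twist":[0,0,0],"slide":[0,0,0.02],"hand":0.5},{"twist":[0,0,0],"slide":[0,0,0.01],"hand":0.5},{"twist":[0,0,0],"slide":[0,0,0],"hand":0.5},{"twist":[0,0,0],"slide":[0,0,0],"hand":0.5}]'
python3 - <<'E'
from h import *
np.set_printoptions(precision=4,suppress=True)
im=snap('scene','scene1'); print(monitor.get_state()['position'])
for n in('guard_rod','guard_hinge'): print(n,[(round(d['confidence'],2),np.round(d['xyz'],4)) for d in viewer.mark_of('scene',n)[:2]])
cv2.imwrite('pics/scene1c.png',cv2.resize(im[130:260,190:360,::-1],(680,520),interpolation=cv2.INTER_CUBIC))
E
```

```text
t: 4.25
position: [0.4766, 0.0393, 0.1308]
ee_rot: [-2.221, -2.221, 0.001]
contact_force: [0.2, -0.5, 0.6]
opening: 0.256
grip_force: 0.0
[0.4769 0.0391 0.1314]
guard_rod [(0.88, array([0.4815, 0.0409, 0.09  ])), (0.43, array([0.5867, 0.0405, 0.0858]))]
guard_hinge [(0.94, array([0.5879, 0.0402, 0.0893]))]
```

View pics/scene1c.png

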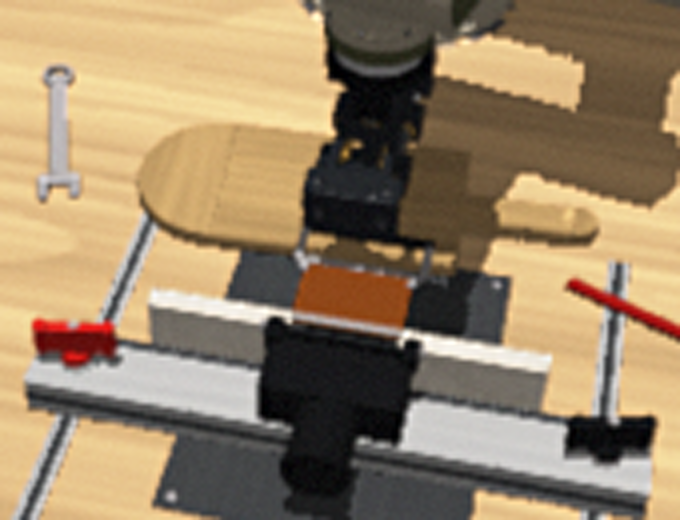

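The gripper is centred over the rod and between the arms, so I'll descend and close.

```bash
python3 -m inch '[{"twist":[0,0,0],"slide":[0.001,0.0015,0.01],"hand":0.5},{"twist":[0,0,0],"slide":[0,0,0.01],"hand":0.5},{"twist":[0,0,0],"slide":[0,0,0.01],"hand":0.5},{"twist":[0,0,0],"slide":[0,0,0.01],"hand":0.5},{"twist":[0,0,0],"slide":[0,0,0],"hand":0.5}]'
python3 -m inch '[{"twist":[0,0,0],"slide":[0,0,0],"hand":0.9},{"twist":[0,0,0],"slide":[0,0,0],"hand":1},{"twist":[0,0,0],"slide":[0,0,0],"hand":1},{"twist":[0,0,0],"slide":[0,0,0],"hand":1}]' 15
```

```text
t: 4.82
position: [0.4777, 0.0403, 0.0902]
ee_rot: [-2.222, -2.22, 0.001]
contact_force: [0.1, 1.1, -0.1]
opening: 0.248
grip_force: 0.0
t: 5.15
position: [0.4759, 0.0405, 0.091]
ee_rot: [-2.218, -2.22, 0.006]
contact_force: [-9.3, -3.6, 1.0]
opening: 0.105
grip_force: 15.0
```

```bash
python3 -m inch '[{"twist":[0,0,0],"slide":[0,-0.0016,-0.0096],"hand":1},{"twist":[0,0,0],"slide":[0,0.0013,-0.0095],"hand":1},{"twist":[0,0,0],"slide":[0,0.0020,-0.0094],"hand":1},{"twist":[0,0,0],"slide":[0,0.0029,-0.0091],"hand":1},{"twist":[0,0,0],"slide":[0,0.0037,-0.0089],"hand":1},{"twist":[0,0,0],"slide":[0,0.0044,-0.0085],"hand":1},{"twist":[0,0,0],"slide":[0,0,0],"hand":1}]'
python3 - <<'E'
from h import *
s=monitor.get_state();print(np.round(s['position'],4),np.round(s['contact_force'],1),s['opening'],s['grip_force'])
E
```

```text
t: 5.73
position: [0.4912, 0.0405, 0.148]
ee_rot: [2.22, 2.22, 0.002]
contact_force: [-4.3, -0.0, 4.8]
opening: 0.106
grip_force: 15.0
[0.4912 0.0405 0.148 ] [-4.3 -0.   4.8] 0.10642211937188659 15.000237001067944
```

```bash
python3 -m inch '[{"twist":[0,0,0],"slide":[0,0.0047,-0.0081],"hand":1},{"twist":[0,0,0],"slide":[0,0.0055,-0.0076],"hand":1},{"twist":[0,0,0],"slide":[0,0.0062,-0.0071],"hand":1},{"twist":[0,0,0],"slide":[0,0.0068,-0.0065],"hand":1},{"twist":[0,0,0],"slide":[0,0.0076,-0.0058],"hand":1},{"twist":[0,0,0],"slide":[0,0.0081,-0.0052],"hand":1},{"twist":[0,0,0],"slide":[0,0,0],"hand":1},{"twist":[0,0,0],"slide":[0,0,0],"hand":1}]'
python3 - <<'E'
from h import *
s=monitor.get_state();p=s['position'];print(np.round(p,4),np.round(s['contact_force'],1))
print(np.degrees(np.arctan2(p[2]-.0905,.586-p[0])),np.hypot(p[2]-.0905,.586-p[0]))
E
```

```text
t: 6.4
position: [0.5297, 0.0408, 0.188]
ee_rot: [2.22, 2.221, 0.003]
contact_force: [-4.5, 1.1, 11.3]
opening: 0.107
grip_force: 15.0
[0.5297 0.0408 0.188 ] [-4.5  1.1 11.3]
60.018689154999905 0.1126102081991473
```

```bash
python3 -m inch '[{"twist":[0,0,0],"slide":[0,0,0],"hand":0.7},{"twist":[0,0,0],"slide":[0,0,0],"hand":0.55},{"twist":[0,0,0],"slide":[0,0,0],"hand":0.5},{"twist":[0,0,0],"slide":[0,0,-0.01],"hand":0.5},{"twist":[0,0,0],"slide":[0,0,-0.02],"hand":0.5},{"twist":[0,0,0],"slide":[0,0,-0.03],"hand":0.5},{"twist":[0,0,0],"slide":[0,0,-0.03],"hand":0.5},{"twist":[0,0,0],"slide":[0,0,0],"hand":0.5}]'
python3 - <<'E'
from h import *
np.set_printoptions(precision=4,suppress=True)
s=monitor.get_state();print(s['position'],s['contact_force'])
for c in('scene','top'):
  im=snap(c,c+'2')
  for n in('guard_rod','red_grip','red_bolt'): print(c,n,[(round(d['confidence'],2),np.round(d['xyz'],4)) for d in viewer.mark_of(c,n)[:2]])
  if c=='scene': cv2.imwrite('pics/scene2c.png',cv2.resize(im[130:260,190:360,::-1],(680,520),interpolation=cv2.INTER_CUBIC))
E
```

```text
t: 7.07
position: [0.5312, 0.0404, 0.2815]
ee_rot: [2.216, 2.216, 0.009]
contact_force: [0.5, 0.7, -0.4]
opening: 0.251
grip_force: 0.0
[0.5312 0.0404 0.2815] [ 0.5216  0.6757 -0.3876]
scene guard_rod [(0.66, array([0.5333, 0.0416, 0.1792]))]
scene red_grip [(0.67, array([ 0.6096, -0.1612,  0.061 ])), (0.54, array([ 0.5918, -0.5082, -0.0015]))]
scene red_bolt [(0.65, array([ 0.61  , -0.1599,  0.0331]))]
top guard_rod []
top red_grip [(0.57, array([ 0.6116, -0.1623,  0.0633]))]
top red_bolt [(0.56, array([ 0.3252, -0.2745, -0.0005])), (0.46, array([ 0.6125, -0.1619,  0.0316]))]
```

View pics/scene2c.png

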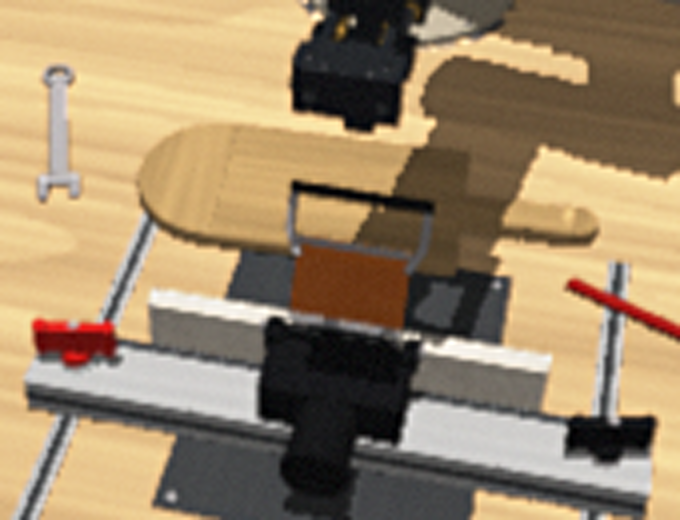

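The guard stands clear at about 60° (rod at crop (362,195)). Next is the red knob.

```bash
python3 -m inch '[{"twist":[0,0,0],"slide":[-0.0253,0.01,0],"hand":0.2},{"twist":[0,0,0],"slide":[-0.0253,0.01,0],"hand":0.2},{"twist":[0,0,0],"slide":[-0.0253,0.01,0],"hand":0.2},{"twist":[0,0,0],"slide":[-0.0253,0.01,0],"hand":0.2},{"twist":[0,0,0],"slide":[-0.0253,0.01,0],"hand":0.2},{"twist":[0,0,0],"slide":[-0.0253,0.01,0],"hand":0.2},{"twist":[0,0,0],"slide":[-0.0253,0.01,0],"hand":0.2},{"twist":[0,0,0],"slide":[-0.0253,0.01,0],"hand":0.2},{"twist":[0,0,-0.083],"slide":[0,0,0],"hand":0.2},{"twist":[0,0,-0.083],"slide":[0,0,0],"hand":0.2},{"twist":[0,0,0],"slide":[0,0,0.03],"hand":0.2},{"twist":[0,0,0],"slide":[0,0,0.03],"hand":0.2}]'
python3 -m inch '[{"twist":[0,0,0],"slide":[0,0,0.03],"hand":0.2},{"twist":[0,0,0],"slide":[0,0,0.03],"hand":0.2},{"twist":[0,0,0],"slide":[0,0,0.03],"hand":0.2},{"twist":[0,0,0],"slide":[0,0,0],"hand":0.2},{"twist":[0,0,0],"slide":[0,0,0],"hand":0.2}]'
python3 - <<'E'
from h import *
s=monitor.get_state();print(np.round(s['position'],4),R.from_rotvec(s['ee_rot']).as_matrix().round(3),s['qpos'])
E
```

```text
t: 8.47
position: [0.6101, -0.1622, 0.216]
ee_rot: [2.028, 2.396, 0.001]
contact_force: [0.5, -0.7, -0.3]
opening: 0.399
grip_force: 0.0
t: 8.88
position: [0.6093, -0.1617, 0.1252]
ee_rot: [-2.028, -2.396, 0.001]
contact_force: [0.1, -0.2, -0.1]
opening: 0.398
grip_force: 0.0
[ 0.6093 -0.1617  0.1252] [[-0.165  0.986 -0.003]
 [ 0.986  0.165  0.001]
 [ 0.002 -0.002 -1.   ]] [-4.46853486e-01  6.37502263e-01  1.25427892e+00  8.70464087e-06
  1.25284052e+00 -6.12821899e-01]
```

```bash
python3 -m inch '[{"twist":[0,0,0],"slide":[0,0.0017,0.02],"hand":0.2},{"twist":[0,0,0],"slide":[0,0,0.016],"hand":0.2},{"twist":[0,0,0],"slide":[0,0,0.01],"hand":0.2},{"twist":[0,0,0],"slide":[0,0,0.006],"hand":0.2},{"twist":[0,0,0],"slide":[0,0,0],"hand":0.2}]'
python3 -m inch '[{"twist":[0,0,0],"slide":[0,0,0],"hand":0.7},{"twist":[0,0,0],"slide":[0,0,0],"hand":1},{"twist":[0,0,0],"slide":[0,0,0],"hand":1},{"twist":[0,0,0],"slide":[0,0,0],"hand":1},{"twist":[0,0,0],"slide":[0,0,0],"hand":1}]' 25
python3 - <<'E'
from h import *
s=monitor.get_state();print(s['position'],s['moment'],s['joint_efforts'])
E
```

```text
t: 9.3
position: [0.6115, -0.1616, 0.0742]
ee_rot: [2.03, 2.398, 0.0]
contact_force: [-0.4, 0.6, -0.3]
opening: 0.402
grip_force: 0.0
t: 9.72
position: [0.6118, -0.1616, 0.0747]
ee_rot: [2.029, 2.397, 0.001]
contact_force: [1.3, 0.3, 2.2]
opening: 0.113
grip_force: 25.0
[ 0.61176456 -0.16163494  0.07474784] [ 0.05151378 -0.23331694  0.01665241] [-3.25010614e-01 -5.37189996e+01 -1.74461192e+01 -5.21083607e-02
  1.83282564e-01  3.40795924e-02]
```

```bash
python3 -m inch '[{"twist":[0,0,0.1],"slide":[0,0,0.00003],"hand":1},{"twist":[0,0,0.1],"slide":[0,0,0.00003],"hand":1},{"twist":[0,0,0.1],"slide":[0,0,0.00003],"hand":1},{"twist":[0,0,0.1],"slide":[0,0,0.00003],"hand":1},{"twist":[0,0,0.1],"slide":[0,0,0.00003],"hand":1},{"twist":[0,0,0.1],"slide":[0,0,0.00003],"hand":1}]'
cat > s.py <<'E'
from h import *
s=monitor.get_state();r=R.from_rotvec(s['ee_rot']).as_matrix()
print('t',round(s['t'],2),'yang',np.degrees(np.arctan2(r[1,1],r[0,1])).round(2),'q',np.round(s['qpos'],3),'p',np.round(s['position'],4),'F',np.round(s['contact_force'],1),'M',np.round(s['moment'],3),'op',round(s['opening'],3),'g',round(s['grip_force'],1),'e6',round(s['joint_efforts'][5],3))
E
python3 s.py
```

```text
t: 10.22
position: [0.6118, -0.1616, 0.0746]
ee_rot: [2.651, 1.684, 0.001]
contact_force: [0.5, 1.0, 1.8]
opening: 0.105
grip_force: 25.0
t 10.22 yang -25.14 q [-0.445  0.697  1.301  0.     1.142 -0.006] p [ 0.6118 -0.1616  0.0746] F [0.5 1.  1.8] M [ 0.007 -0.117  0.019] op 0.105 g 25.0 e6 -1.521
```

```bash
python3 -m inch '[{"twist":[0,0,0.1],"slide":[0,0,0.00003],"hand":1},{"twist":[0,0,0.1],"slide":[0,0,0.00003],"hand":1},{"twist":[0,0,0.1],"slide":[0,0,0.00003],"hand":1},{"twist":[0,0,0.1],"slide":[0,0,0.00003],"hand":1},{"twist":[0,0,0.1],"slide":[0,0,0.00003],"hand":1}]'
python3 s.py
```

```text
t: 10.63
position: [0.6118, -0.1617, 0.0745]
ee_rot: [2.985, 0.976, 0.002]
contact_force: [0.4, 0.1, 4.1]
opening: 0.111
grip_force: 25.0
t 10.63 yang -53.79 q [-0.445  0.697  1.301  0.     1.141  0.494] p [ 0.6118 -0.1617  0.0745] F [0.4 0.1 4.1] M [ 0.061 -0.075  0.025] op 0.111 g 25.0 e6 -1.52
```

```bash
python3 -m inch '[{"twist":[0,0,0.1],"slide":[0,0,0.00003],"hand":1},{"twist":[0,0,0.1],"slide":[0,0,0.00003],"hand":1},{"twist":[0,0,0.1],"slide":[0,0,0.00003],"hand":1},{"twist":[0,0,0.1],"slide":[0,0,0.00003],"hand":1}]'
python3 s.py
```

```text
t: 10.97
position: [0.6118, -0.1616, 0.0744]
ee_rot: [3.12, 0.364, 0.002]
contact_force: [0.5, 0.2, 3.2]
opening: 0.113
grip_force: 25.0
t 10.97 yang -76.7 q [-0.445  0.698  1.301  0.     1.141  0.894] p [ 0.6118 -0.1616  0.0744] F [0.5 0.2 3.2] M [ 0.043 -0.13   0.055] op 0.113 g 25.0 e6 -1.521
```

```bash
for i in 1; do python3 -m inch '[{"twist":[0,0,0.1],"slide":[0,0,0.00003],"hand":1},{"twist":[0,0,0.1],"slide":[0,0,0.00003],"hand":1},{"twist":[0,0,0.1],"slide":[0,0,0.00003],"hand":1},{"twist":[0,0,0.1],"slide":[0,0,0.00003],"hand":1},{"twist":[0,0,0.1],"slide":[0,0,0.00003],"hand":1}]'; done
python3 s.py
```

```text
t: 11.38
position: [0.6118, -0.1617, 0.0743]
ee_rot: [3.113, -0.42, 0.003]
contact_force: [0.5, 0.3, 3.1]
opening: 0.109
grip_force: 25.0
t 11.38 yang -105.36 q [-0.445  0.698  1.301  0.     1.141  1.394] p [ 0.6118 -0.1617  0.0743] F [0.5 0.3 3.1] M [ 0.157 -0.037  0.059] op 0.109 g 25.0 e6 -1.521
```

```bash
python3 -m inch '[{"twist":[0,0,0.1],"slide":[0,0,0.00003],"hand":1},{"twist":[0,0,0.1],"slide":[0,0,0.00003],"hand":1},{"twist":[0,0,0.1],"slide":[0,0,0.00003],"hand":1},{"twist":[0,0,0.1],"slide":[0,0,0.00003],"hand":1},{"twist":[0,0,0.1],"slide":[0,0,0.00003],"hand":1}]'
python3 s.py
```

```text
t: 11.8
position: [0.6118, -0.1617, 0.0741]
ee_rot: [2.913, -1.177, 0.003]
contact_force: [0.3, -0.0, 4.0]
opening: 0.112
grip_force: 25.0
t 11.8 yang -134.0 q [-0.445  0.698  1.301  0.     1.141  1.894] p [ 0.6118 -0.1617  0.0741] F [ 0.3 -0.   4. ] M [ 0.182 -0.02   0.003] op 0.112 g 25.0 e6 -1.521
```

```bash
python3 -m inch '[{"twist":[0,0,0.1],"slide":[0,0,0.00003],"hand":1},{"twist":[0,0,0.1],"slide":[0,0,0.00003],"hand":1},{"twist":[0,0,0.1],"slide":[0,0,0.00003],"hand":1},{"twist":[0,0,0.1],"slide":[0,0,0.00003],"hand":1}]'
python3 s.py
```

```text
t: 12.13
position: [0.6118, -0.1617, 0.0741]
ee_rot: [2.622, -1.73, 0.003]
contact_force: [0.0, -0.9, 4.3]
opening: 0.159
grip_force: 34.4
t 12.13 yang -156.82 q [-0.445  0.698  1.302 -0.     1.141  2.292] p [ 0.6118 -0.1617  0.0741] F [ 0.  -0.9  4.3] M [-0.119 -0.192  0.954] op 0.159 g 34.4 e6 -0.676
```

```bash
python3 -m inch '[{"twist":[0,0,0.1],"slide":[0,0,0.00003],"hand":1},{"twist":[0,0,0.1],"slide":[0,0,0.00003],"hand":1},{"twist":[0,0,0.1],"slide":[0,0,0.00003],"hand":1},{"twist":[0,0,0.1],"slide":[0,0,0.00003],"hand":1}]'
python3 s.py
```

```text
t: 12.47
position: [0.6119, -0.1617, 0.0742]
ee_rot: [2.229, -2.213, 0.004]
contact_force: [-1.0, 0.3, 5.2]
opening: 0.245
grip_force: 79.4
t 12.47 yang -179.59 q [-4.450e-01  6.980e-01  1.301e+00 -1.000e-03  1.140e+00  2.690e+00] p [ 0.6119 -0.1617  0.0742] F [-1.   0.3  5.2] M [ 0.15  -0.073  2.641] op 0.245 g 79.4 e6 0.956
```

Seated: the moment rose and the fingers slipped round the wings. I'll unwind until the pads lie flat again, which gives the seat angle.

```bash
python3 -m inch '[{"twist":[0,0,-0.1],"slide":[0,0,0],"hand":1},{"twist":[0,0,-0.1],"slide":[0,0,0],"hand":1},{"twist":[0,0,-0.1],"slide":[0,0,0],"hand":1},{"twist":[0,0,-0.1],"slide":[0,0,0],"hand":1},{"twist":[0,0,0],"slide":[0,0,0],"hand":1}]' 25
python3 s.py
python3 -m inch '[{"twist":[0,0,-0.1],"slide":[0,0,0],"hand":1},{"twist":[0,0,0],"slide":[0,0,0],"hand":1}]'
python3 s.py
```

```text
t: 12.88
position: [0.6118, -0.1617, 0.0739]
ee_rot: [-2.629, 1.72, -0.003]
contact_force: [-0.1, 0.4, 5.2]
opening: 0.167
grip_force: 22.1
t 12.88 yang -156.41 q [-0.445  0.698  1.302 -0.     1.14   2.285] p [ 0.6118 -0.1617  0.0739] F [-0.1  0.4  5.2] M [ 0.17  -0.056  0.306] op 0.167 g 22.1 e6 -1.096
t: 13.05
position: [0.6119, -0.1618, 0.0738]
ee_rot: [-2.709, 1.591, -0.003]
contact_force: [0.7, -0.4, 4.9]
opening: 0.141
grip_force: 22.9
t 13.05 yang -150.87 q [-0.445  0.698  1.302 -0.     1.14   2.188] p [ 0.6119 -0.1618  0.0738] F [ 0.7 -0.4  4.9] M [ 0.099 -0.251  0.35 ] op 0.141 g 22.9 e6 -0.889
```

```bash
python3 -m inch '[{"twist":[0,0,-0.05],"slide":[0,0,0],"hand":1},{"twist":[0,0,0],"slide":[0,0,0],"hand":1}]'
python3 s.py
python3 -m inch '[{"twist":[0,0,-0.05],"slide":[0,0,0],"hand":1},{"twist":[0,0,0],"slide":[0,0,0],"hand":1}]'
python3 s.py
python3 -m inch '[{"twist":[0,0,-0.05],"slide":[0,0,0],"hand":1},{"twist":[0,0,0],"slide":[0,0,0],"hand":1}]'
python3 s.py
```

```text
t: 13.22
position: [0.6118, -0.1618, 0.0737]
ee_rot: [-2.745, 1.528, -0.003]
contact_force: [1.8, -0.0, 5.0]
opening: 0.134
grip_force: 22.8
t 13.22 yang -148.21 q [-0.445  0.698  1.302  0.     1.14   2.142] p [ 0.6118 -0.1618  0.0737] F [ 1.8 -0.   5. ] M [ 0.034 -0.221  0.275] op 0.134 g 22.8 e6 -0.33
t: 13.38
position: [0.6118, -0.1617, 0.0737]
ee_rot: [-2.782, 1.459, -0.002]
contact_force: [1.3, -0.7, 5.6]
opening: 0.123
grip_force: 23.6
t 13.38 yang -145.34 q [-0.445  0.698  1.302  0.     1.14   2.092] p [ 0.6118 -0.1617  0.0737] F [ 1.3 -0.7  5.6] M [ 0.077 -0.184  0.282] op 0.123 g 23.6 e6 -0.306
t: 13.55
position: [0.6118, -0.1617, 0.0736]
ee_rot: [-2.818, 1.389, -0.003]
contact_force: [2.5, -0.3, 6.1]
opening: 0.121
grip_force: 24.1
t 13.55 yang -142.48 q [-0.445  0.698  1.302  0.     1.14   2.041] p [ 0.6118 -0.1617  0.0736] F [ 2.5 -0.3  6.1] M [-0.012 -0.219  0.216] op 0.121 g 24.1 e6 -0.339
```

```bash
python3 -m inch '[{"twist":[0,0,-0.04],"slide":[0,0,0],"hand":1},{"twist":[0,0,0],"slide":[0,0,0],"hand":1}]'
python3 s.py
python3 -m inch '[{"twist":[0,0,-0.04],"slide":[0,0,0],"hand":1},{"twist":[0,0,0],"slide":[0,0,0],"hand":1}]'
python3 s.py
```

```text
t: 13.72
position: [0.6118, -0.1617, 0.0736]
ee_rot: [-2.845, 1.333, -0.002]
contact_force: [1.4, -0.3, 5.7]
opening: 0.111
grip_force: 25.0
t 13.72 yang -140.23 q [-0.445  0.698  1.302  0.     1.14   2.002] p [ 0.6118 -0.1617  0.0736] F [ 1.4 -0.3  5.7] M [ 0.081 -0.255  0.175] op 0.111 g 25.0 e6 -0.308
t: 13.88
position: [0.6118, -0.1617, 0.0736]
ee_rot: [-2.87, 1.277, -0.002]
contact_force: [1.4, -0.3, 5.1]
opening: 0.113
grip_force: 25.0
t 13.88 yang -137.95 q [-0.445  0.698  1.302  0.     1.14   1.962] p [ 0.6118 -0.1617  0.0736] F [ 1.4 -0.3  5.1] M [ 0.061 -0.248 -0.047] op 0.113 g 25.0 e6 -0.467
```

```bash
python3 -m inch '[{"twist":[0,0,-0.1],"slide":[0,0,-0.00003],"hand":1},{"twist":[0,0,-0.1],"slide":[0,0,-0.00003],"hand":1},{"twist":[0,0,-0.1],"slide":[0,0,-0.00003],"hand":1},{"twist":[0,0,-0.1],"slide":[0,0,-0.00003],"hand":1},{"twist":[0,0,-0.1],"slide":[0,0,-0.00003],"hand":1},{"twist":[0,0,-0.1],"slide":[0,0,-0.00003],"hand":1},{"twist":[0,0,-0.1],"slide":[0,0,-0.00003],"hand":1},{"twist":[0,0,-0.1],"slide":[0,0,-0.00003],"hand":1}]'
python3 s.py
python3 -m inch '[{"twist":[0,0,-0.1],"slide":[0,0,-0.00003],"hand":1},{"twist":[0,0,-0.1],"slide":[0,0,-0.00003],"hand":1},{"twist":[0,0,-0.1],"slide":[0,0,-0.00003],"hand":1},{"twist":[0,0,-0.1],"slide":[0,0,-0.00003],"hand":1},{"twist":[0,0,-0.1],"slide":[0,0,-0.00003],"hand":1},{"twist":[0,0,-0.1],"slide":[0,0,-0.00003],"hand":1},{"twist":[0,0,-0.1],"slide":[0,0,-0.00003],"hand":1},{"twist":[0,0,-0.03],"slide":[0,0,0],"hand":1},{"twist":[0,0,0],"slide":[0,0,0],"hand":1},{"twist":[0,0,0],"slide":[0,0,0],"hand":1}]'
python3 - <<'E'
import s
from h import *
im=snap('scene','scene3')
for n in('guard_rod','black_grip'): print(n,[(round(d['confidence'],2),np.round(d['xyz'],4)) for d in viewer.mark_of('scene',n)[:2]])
cv2.imwrite('pics/scene3c.png',cv2.resize(im[130:260,190:360,::-1],(680,520),interpolation=cv2.INTER_CUBIC))
E
```

```text
t: 14.55
position: [0.6118, -0.1617, 0.0738]
ee_rot: [3.141, -0.054, 0.002]
contact_force: [1.9, -0.2, 5.0]
opening: 0.109
grip_force: 25.0
t 14.55 yang -91.96 q [-0.445  0.698  1.302  0.     1.14   1.159] p [ 0.6118 -0.1617  0.0738] F [ 1.9 -0.2  5. ] M [-0.003 -0.293 -0.127] op 0.109 g 25.0 e6 1.518
t: 15.38
position: [0.6118, -0.1616, 0.0739]
ee_rot: [2.955, 1.065, 0.002]
contact_force: [3.0, 0.9, 5.1]
opening: 0.113
grip_force: 25.0
t 15.38 yang -50.35 q [-0.445  0.698  1.302  0.     1.141  0.433] p [ 0.6118 -0.1616  0.0739] F [3.  0.9 5.1] M [ 0.033 -0.479  0.07 ] op 0.113 g 25.0 e6 0.036
guard_rod [(0.97, array([0.5345, 0.0448, 0.1831]))]
black_grip [(0.62, array([0.6082, 0.2475, 0.0656]))]
```

View pics/scene3c.png

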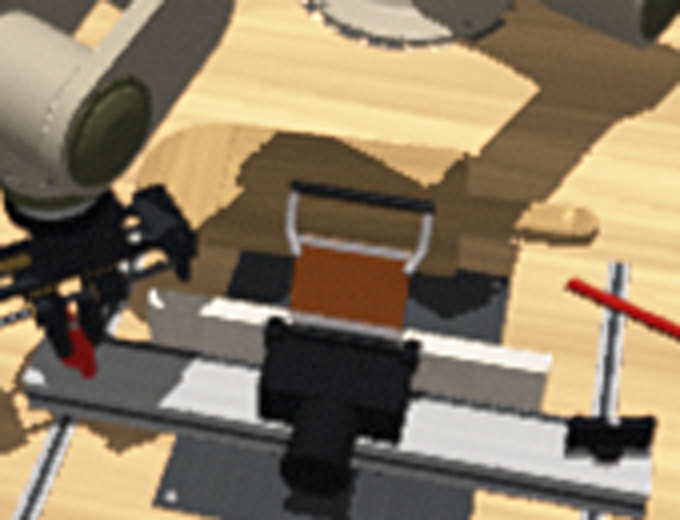

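The guard is unchanged at about 60° (rod at crop (362,195)), the fingers hold the red wings at (75,350), and the black knob hasn't moved. Handing in.

```bash
python3 -c "
from cell import workorder;print(workorder.close_job())"
```

```text
the job is handed in; nothing more can be done
None
```

The job is handed in with no verdict returned: by measurement the guard stands by itself at about 60°, the red knob was seated and backed off about 90°, the gripper still holds it at 25 N, and the black knob and bench items were left alone.

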